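Lock a stamp block into the printing frame

TASK

Slide the big stamp block along the printing frame's metal bed, without lifting it, into the corner between fence and end stop. Then take the flat-bladed key from its stand, put its blade fully into the slot of the cam and turn the cam clockwise, about a quarter turn, until it bites and holds the block firmly against the fence; do not strain it once it has bitten, and do not touch the cam with the fingers or upset the things standing round about. Leave the key standing in the slot.

Things in the scene. Friction and masses are not known exactly. Their poses are not given: they have to be found in the camera images.
- frame: printing frame fixed on the table: flat aluminium bed 130 x 240 x 8 mm with fence, end stop and cam at its -y end, the rest bare; origin at the centre of its underside, x from the cam toward the fence, y along the fence, z up; the bed's top is 8 mm above the table. The block slides toward -y into the corner, between cam and fence, with 2 to 3 mm to spare while the cam is open
- fence: dark steel fence bar on the bed, 14 x 62 mm, 12 mm high; origin at the centre of its underside, in the frame at x = 57, y = -76 mm, axes as the frame's; the face that the block rests on is its -x side, in the frame at x = +50 mm, from y = -107 to -45 mm; from there a lead-in flares outward for 12 mm
- end_stop: dark steel end stop bar on the bed, 62 x 12 mm, 12 mm high; origin at the centre of its underside, in the frame at x = 19, y = -101 mm, axes as the frame's; the face that the block rests on is its +y side, in the frame at y = -95 mm, from x = -12 to +50 mm
- corner (a point): fixed point where the centre of the block belongs when the block is against both fence and end stop: in the frame at x = 19, y = -52.5, z = 19 mm; axes as the frame's
- block_mid (a point): centre (half-way up) of the big wooden stamp block, 62 mm along its x, 85 mm along its y, 22 mm high, 0.08 to 0.17 kg, lying flat on the bed; in the corner its axes lie along the frame's. Its +y half stays clear of fence and cam, so it can be held there by the 62 mm wide sides (for instance 27 mm from the centre) all the way
- cam_face (a point): fixed point on the cam's upright axis at the top of its round brass head, 29 mm above the table; axes as the frame's, not turning with the cam. A slot 5.5 mm wide and 11 mm deep, open at both ends, crosses the head (31 mm) through the axis. At the start it lies between the frame's y axis and 0.5 rad clockwise of it (from above); the angle is not reported: feel for it with the blade, or see it
- cam_foot (a point): point on the cam's axis at the bed, in the frame at x = -32, y = -75, z = 8 mm. Its steel disc: 46 mm across, 10 mm high, 6 mm off-centre. Turned clockwise it swells toward the block, meets it with the slot about 1.05 rad clockwise of the frame's y and pinches harder over the next 0.3 rad. Free it takes 0.06 N m, well bitten 0.3 to 0.5 N m; it stays as left and drags the block to the end stop
- key_grip (a point): middle of the key's light wooden handle, 34 mm along the key's x, 18 mm along its y, 50 mm high: hold it across the 18 mm. Below the handle are a 12 mm stem (10 mm long), a 28 mm flange (4 mm thick) and the steel blade. At the start the key stands upright in the stand, the handle's middle 61 mm above the table; 0.09 kg
- key_tip (a point): end of the key's blade, 47 mm straight below the middle of the handle; the blade is 20 mm wide along the key's x, 3 mm thick along its y, and sticks out 10 mm below the flange. Fully in the slot the flange lies on the cam's head and this point is 10 mm below point cam_face; the blade then has about 0.13 rad of play either way
- stand: dark wooden block 56 x 56 x 24 mm fixed on the table that holds the key; origin at the centre of its underside; the key's blade drops into a pocket (25 x 7 mm) in its top and the key lifts straight out
- handle_stamp: bystander: wooden stamp with a turned handle, 74 mm high, origin under its centre
- small_stamp: bystander: square wooden block stamp 34 x 34 x 24 mm, origin under its centre
- tin: bystander: round metal tin, 39 mm across, 16 mm high, origin under its centre
Things that resemble listed ones, but are neither listed nor needed, are in the scene too. There is more than one size of the part that bears block_mid; the job needs the larger.

How it is judged:
On the way, in this order (a step that is already met when the one before it is completed fails the run):
1. the block lies in the corner, within 5 mm of its place and square to the fence within 0.1 rad (horizontal distance between block_mid and corner below 0.005 m and angle between the y axis of block_mid and the y axis of frame, either way round below 0.1 rad), for 0.2 s.
2. the key's blade is at least 6 mm deep in the cam's slot (horizontal distance between key_tip and cam_face below 0.006 m and z of key_tip in the frame of cam_face below -0.006 m), for 0.1 s.
3. the cam, turned with the blade in its slot, presses the block against the fence with more than 4 N (all of step 2 and contact force between block and fence above 4 N and contact force between block and the fingers below 0.5 N), for 0.2 s.
At the end, for the whole second after the job is handed in: The block's centre is within 4 mm of its place in the corner, square within 0.04 rad, and is pressed against the fence by the cam with more than 4 N; the key is released and stands at rest, upright within 0.2 rad, in the slot, its blade at least 6 mm deep and within 6 mm of the cam's axis (all of step 2 and contact force between block and fence above 4 N and horizontal distance between block_mid and corner below 0.004 m and angle between the y axis of block_mid and the y axis of frame, either way round below 0.04 rad and angle between key_tip's own z axis and vertical below 0.2 rad and linear speed of key below 0.02 m/s); the robot touches nothing.
It fails at once if the block is lifted more than 8 mm off the bed (z of block_mid in the frame of frame above 0.027 m).
It fails at once if the block is strained: pressed against the fence with more than 60 N (contact force between block and fence above 60 N).
It fails at once if the fingers push on the cam (contact force between the fingers and cam above 1 N).
It fails at once if a bystander is moved by more than 20 mm (distance of any of handle_stamp, small_stamp, tin from where it was at the start of the episode above 0.02 m).
It also fails if it takes over 72 s, if anything falls off the work surface, if the arm or the gripper's body presses on something with over 40 N, if the wrist force passes 120 N, or if a joint passes its speed limit or range.

ROBOT

A 6-joint arm with a two-finger parallel gripper is mounted at the origin on the work surface; the furniture and walls round the work are solid. World frame = base frame: x ahead of the robot, y to its left, z up, the work surface at z = 0. Lengths are in m, angles in rad, forces in N, time in s.
With the tool pointing down it reaches from about 0.25 to 0.775 m from the base axis. Payload 4 kg.
Tool frame: the origin (TCP) lies midway between the tips of the shut fingers; the grasp point (between the pads) lies 19 mm behind it; z points along the fingers, x is the direction in which the jaws open and shut, and the axes are right-handed (so a half turn about z gives the same grasp; the last joint's range is limited). The gripper opens to 85 mm and grips with 20 to 120 N. Pads are 22 mm wide; open, the fingers measure 114 mm over their backs; the gripper's body (76 mm by 85 mm) begins 54 mm behind the grasp point. The pads swing forward as they close: fully open they stand 13 mm farther back than shut.
Start: joints at [1.059, 0.087, 1.371, -0, 1.684, -0.103], TCP at [0.219, 0.505, 0.231] pointing down, gripper open.
Joint ranges: [-3.1, 3.1], [-0.76, 2.03], [0.27, 2.55], [-1.08, 4.22], [0.17, 2.65], [-2.57, 2.57]. Speed limits (rad/s): [2.79, 2.79, 3.14, 3.14, 3.14, 3.14].

INTERFACE

Orientations are given as a unit quaternion [w, x, y, z].
In Python, from rig import * gives the robot as it stands.
- The arm moves only by the tool servo_tool, never from a script. Its argument "increments" is a list of rows, each a list of 7 numbers: the shift along the tool's x, y, z in mm, then the turn, a rotation vector about the tool's x, y, z in degrees, then the finger opening in mm, from 0 to 85.4. In form: [[x, y, z, rx, ry, rz, fingers], ...]. A call has 1 to 10 rows; each row shifts and turns the commanded pose from where the row before left it, along the tool's axes as they then stand; what a row does not reach is not made up. A row lasts 1/10 s, in which the tool goes at most 50 mm and 8.59 degrees, less where a joint would pass 70% of its speed; a pose out of reach is approached as far as the arm can. A call with a gripper value outside its range is refused whole. The fingers move at their own pace and stop on an object; "force" is the grip in N (left out, the last holds). Time passes only in rows, so rows that do not move let the fingers close. It gives the time, the measured TCP pose, the force and the opening at its end, in the units of the state.
- get_state(): the state, without advancing time (a new reading comes with each control period).
- camera(name): name is "scene" or "top" or "wrist"; returns (picture, depth): 400x640x3 uint8, red, green, blue; 400x640 float32, m along the optical axis (not along the pixel's ray), 0 where there is no reading.
- calibration(name): a dict with "intrinsics" (3x3 intrinsics, pixels), "R" (3x3) and "t" (3): a world point X has camera coordinates R X + t. Camera axes: x right, y down, z forward; pixel columns grow to the right and rows downward; lengths in m; the calibration is good to about 2 mm. The wrist camera is an equidistant fisheye: a pixel r from the principal point sees the ray r / f radians off the axis. A picture is of the moment at which its call begins: read the wrist's pose just before it. calibration takes no time and is no camera call; for the wrist camera it gives the pose at the moment of the call.
- finish_job(): hands the job in, once; it reports no verdict.
The state is a dict: "t": time; "q": joint angles; "dq": joint speeds; "effort": joint torques, N m; "eef_pos": TCP position; "ee_rot": TCP orientation; "wrist_force": force on the tool from outside, world axes, zero at the start; "wrist_torque": the same for the moment, N m; "opening": finger opening in m.
Only numpy, scipy, OpenCV 4.12 (cv2) and the standard library are available. Lean on these libraries where they do the work, as an engineer would, in place of code of your own. Each camera call takes 0.05 s, during which the arm holds its last target.

## Working session

There is one attempt and no reset: what is moved stays moved. The work goes in short steps, Python scripts to look and compute and a tool call to move; the robot and the scene stay as the last step left them, time stands still between calls to the robot, and variables do not carry over. Pictures are saved under pics/ and viewed, and the job is handed in when it is done.

Besides the shell and the picture viewer there is one more tool, called as name([rows], argument=value, ...), one row to a line, values as JSON. servo_tool: Moves the arm, as the interface text tells. Its arguments: {"type":"object","properties":{"increments":{"type":"array","items":{"type":"array","items":{"type":"number"}}},"force":{"type":"number"}},"required":["increments"]}

```bash
mkdir -p pics; ls; python3 - <<'E'
from rig import *
import cv2
print(get_state())
for n in ("scene","top"):
    p,d=camera(n); cv2.imwrite(f"pics/{n}0.png",p[:,:,::-1]); 
    import numpy as np
    np.save(f"pics/{n}0d.npy",d); c=calibration(n); print(n,c)
E
```

```text
pics
{'t': 0.0, 'q': array([ 1.05889883e+00,  8.79587080e-02,  1.37228165e+00, -6.87261896e-06,
        1.68362502e+00, -1.03068829e-01]), 'dq': array([-1.77603300e-04,  8.09771146e-04, -2.85246743e-04,  6.84408255e-04,
        8.18803250e-04,  1.63964496e-05]), 'effort': array([-9.06137211e-05, -3.51851821e+01, -3.13280189e+01, -1.08539452e-04,
        1.06935806e-02, -1.01573747e-05]), 'eef_pos': array([0.21838156, 0.50422646, 0.23012322]), 'ee_rot': array([ 5.25678428e-04,  8.35922753e-01,  5.48845935e-01, -1.00746968e-03]), 'wrist_force': array([-0.29295695, -0.81235464,  1.06514058]), 'wrist_torque': array([-0.05802185,  0.05861493, -0.01003503]), 'opening': 0.08497000782451795}
scene {'intrinsics': array([[423.09626222,   0.        , 321.98358916],
       [  0.        , 423.09626222, 202.25895629],
       [  0.        ,   0.        ,   1.        ]]), 'R': array([[ 0.89288505,  0.45028095, -0.00183357],
       [ 0.23291667, -0.46533963, -0.85393727],
       [-0.38536492,  0.76204075, -0.52037273]]), 't': array([-0.44681381, -0.03405676,  1.30102117])}
top {'intrinsics': array([[401.69657908,   0.        , 318.21416383],
       [  0.        , 401.69657908, 197.97478295],
       [  0.        ,   0.        ,   1.        ]]), 'R': array([[-0.0190215 , -0.99979424, -0.00704686],
       [-0.99475254,  0.01963329, -0.10040877],
       [ 0.10052647,  0.00509996, -0.99492131]]), 't': array([0.03779119, 0.51453145, 0.97624382])}
```

View pics/scene0.png

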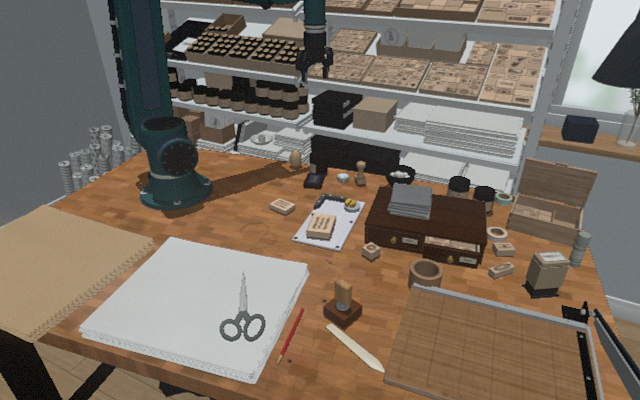

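View pics/top0.png

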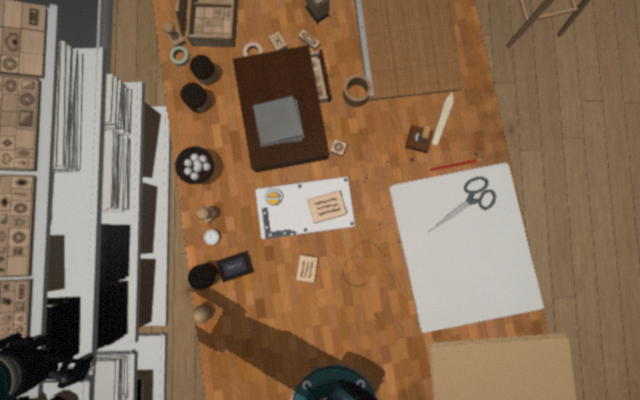

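In the top image, the frame is at about (305,208) with the large block on its bed at (327,206). A smaller look-alike block is at (307,268), off the frame. The key in its dark stand is at (420,138). I'll enlarge these to confirm.

```bash
python3 - <<'E'
import cv2,numpy as np
p=cv2.imread("pics/top0.png"); s=cv2.imread("pics/scene0.png")
cv2.imwrite("pics/t1.png",cv2.resize(p[170:250,245:365],None,fx=6.5,fy=6.5,interpolation=cv2.INTER_CUBIC))
a=cv2.resize(p[115:165,395:465],None,fx=8,fy=8,interpolation=cv2.INTER_CUBIC)
cv2.imwrite("pics/t2.png",a)
cv2.imwrite("pics/s1.png",cv2.resize(s[150:340,260:400],None,fx=3.1,fy=3.1,interpolation=cv2.INTER_CUBIC))
E
```

```text
(no output)
```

View pics/t1.png

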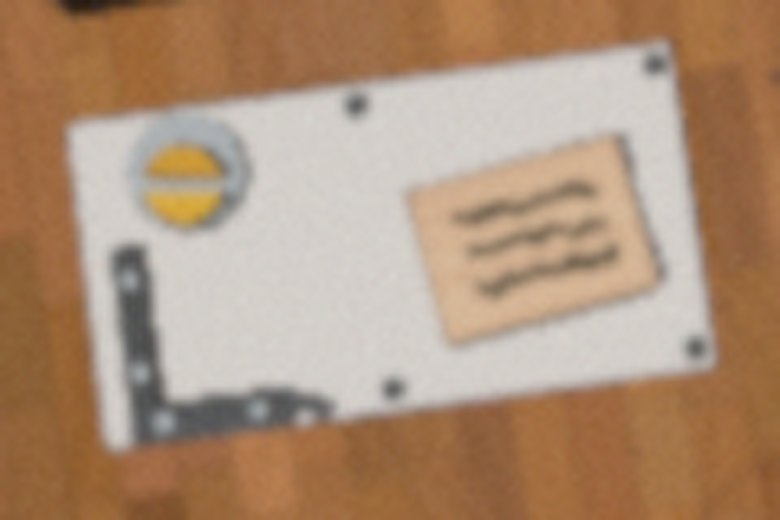

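View pics/t2.png

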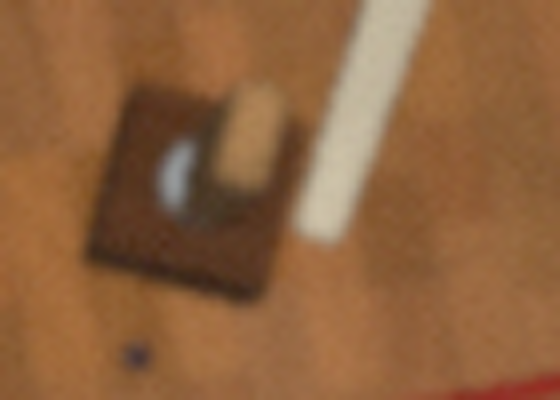

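View pics/s1.png

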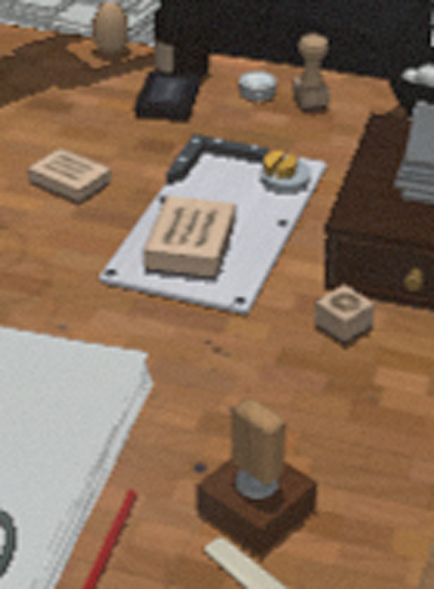

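The crops settle it. The block on the bed with three text lines is the big one, and the frame has its fence bottom-left and its cam upper-left. The key stands in the dark stand, with its handle leaning outward in the image from parallax. Next I compute the poses.

```bash
cat > h.py <<'E'
import numpy as np, cv2
from scipy.spatial.transform import Rotation as Rn
from rig import *
def ray(c,u,v,fish=False):
    K=c["intrinsics"]; x=(u-K[0,2])/K[0,0]; y=(v-K[1,2])/K[1,1]
    if fish:
        r=np.hypot(x,y); s=np.sin(r)/r if r>1e-9 else 1; d=np.array([x*s,y*s,np.cos(r)])
    else: d=np.array([x,y,1.])
    return -c["R"].T@c["t"], c["R"].T@d
def onz(c,u,v,z,fish=False):
    o,d=ray(c,u,v,fish); return o+d*(z-o[2])/d[2]
def proj(c,X,fish=False):
    p=c["R"]@np.asarray(X)+c["t"];K=c["intrinsics"]
    if fish:
        th=np.arctan2(np.hypot(p[0],p[1]),p[2]); n=np.hypot(p[0],p[1]); q=p[:2]/n*th
    else: q=p[:2]/p[2]
    return np.array([K[0,0]*q[0]+K[0,2],K[1,1]*q[1]+K[1,2]])
def fit(model,meas):
    m=np.array(model);w=np.array(meas);mc=m.mean(0);wc=w.mean(0)
    a=m-mc;b=w-wc
    th=np.arctan2((a[:,0]*b[:,1]-a[:,1]*b[:,0]).sum(),(a*b).sum())
    R=np.array([[np.cos(th),-np.sin(th)],[np.sin(th),np.cos(th)]])
    t=wc-R@mc; return th,t,np.linalg.norm((R@m.T).T+t-w,axis=1)
E
python3 - <<'E'
from h import *
c=calibration("top")
f=lambda L,s,ox,oy,z:[onz(c,(u+.5)/s-.5+ox,(v+.5)/s-.5+oy,z)[:2] for u,v in L]
bed=f([(67,125),(668,42),(716,368),(107,448)],6.5,245,170,.008)
th,t,e=fit([(-.065,-.12),(-.065,.12),(.065,.12),(.065,-.12)],bed)
print("frame",th,t,e*1e3)
R=np.array([[np.cos(th),-np.sin(th)],[np.sin(th),np.cos(th)]])
for n,p in (("corner",(.019,-.0525)),("cam",(-.032,-.075))): print(n,R@p+t)
bl=f([(410,190),(617,135),(663,275),(455,345)],6.5,245,170,.030)
tb,b,e=fit([(-.031,-.0425),(-.031,.0425),(.031,.0425),(.031,-.0425)],bl)
print("block",tb,b,e*1e3,"in frame",R.T@(b-t),tb-th)
st=f([(135,88),(305,128),(262,298),(92,258)],8,395,115,.024)
ts,s,e=fit([(.028,.028),(.028,-.028),(-.028,-.028),(-.028,.028)],st)
print("stand",ts,s,e*1e3)
sl=f([(147,186),(240,187)],6.5,245,170,.029); d=R.T@(sl[1]-sl[0]); print("slot",sl, "cw from frame y",np.arctan2(d[0],d[1]), "mid", R.T@((sl[0]+sl[1])/2-t))
dh=f([(262,85),(240,185)],8,395,115,.086); print("handle top ends",dh)
E
```

```text
frame -3.0259296685919606 [0.49411784 0.06307892] [1.49783202 1.3165026  0.90378493 1.91568796]
corner [0.46918601 0.11303544]
cam [0.51724864 0.14127077]
block -2.8667338854287365 [0.49461841 0.00618295] [1.45675528 3.27943211 2.83102516 0.85415588] in frame [0.00606887 0.05657359] 0.15919578316322403
stand -0.27197940817340377 [ 0.66132754 -0.23128394] [0.82803527 0.81204619 0.96946156 0.87918838]
slot [array([0.5168297 , 0.15482096]), array([0.51574156, 0.11918472])] cw from frame y 0.1461881610545828 mid [-0.03055088 -0.07087172]
handle top ends [array([ 0.67835468, -0.2358641 ]), array([ 0.64810039, -0.22793632])]
```

```bash
cat >> h.py <<'E'
def plan(x,y,z,yaw):
    s=get_state(); p=s["eef_pos"]; q=s["ee_rot"]; R=Rn.from_quat([q[1],q[2],q[3],q[0]]).as_matrix()
    d=R.T@(np.array([x,y,z])-p)*1e3
    T=np.column_stack([[np.cos(yaw),np.sin(yaw),0],[np.sin(yaw),-np.cos(yaw),0],[0,0,-1]])
    r=np.degrees(Rn.from_matrix(R.T@T).as_rotvec())
    print("t",round(s["t"],2),"pos",p.round(4),"yaw",np.arctan2(R[1,0],R[0,0]).round(3),"dxyz",d.round(1),"rot",r.round(2),"F",s["wrist_force"].round(1),"T",s["wrist_torque"].round(3),"op",round(s["opening"]*1e3,1))
E
python3 - <<'E'
from h import *
plan(.47,.05,.23,.2)
print(calibration("wrist"))
E
```

```text
t 0.1 pos [0.2184 0.5043 0.2302] yaw 1.162 dxyz [-316.8  411.4    0.8] rot [4.000e-02 1.200e-01 5.512e+01] F [ 0.4 -0.3 -0.2] T [ 0.005 -0.011  0.018] op 85.8
{'intrinsics': array([[309.70691629,   0.        , 317.50417599],
       [  0.        , 309.70691629, 196.71790766],
       [  0.        ,   0.        ,   1.        ]]), 'R': array([[ 0.39657666,  0.91800102, -0.00103722],
       [ 0.87429067, -0.3773488 ,  0.30532558],
       [ 0.2798978 , -0.12199183, -0.95224745]]), 't': array([-0.55019014, -0.03976064,  0.38032712])}
```

servo_tool([
  [-30,40,0,0,0,0,85],
  [-30,40,0,0,0,0,85],
  [-30,40,0,0,0,0,85],
  [-30,40,0,0,0,0,85],
  [-30,40,0,0,0,0,85],
  [-30,40,0,0,0,0,85],
  [-30,40,0,0,0,0,85],
  [-30,40,0,0,0,0,85],
  [-30,40,0,0,0,0,85],
  [-30,40,0,0,0,0,85],
])

```text
t: 1.1
eef_pos: [0.4668, 0.0684, 0.231]
ee_rot: [-0.0, 0.836, 0.549, -0.0]
wrist_force: [0.6, 0.9, 1.0]
opening: 0.0852
```

servo_tool([
  [-17,11,0,0,0,8,85],
  [0,0,0,0,0,8,85],
  [0,0,0,0,0,8,85],
  [0,0,0,0,0,8,85],
  [0,0,0,0,0,8,85],
  [0,0,0,0,0,8,85],
  [0,0,0,0,0,7,85],
  [0,0,0,0,0,0,85],
])

```text
t: 1.9
eef_pos: [0.4695, 0.0504, 0.2307]
ee_rot: [-0.0, 0.995, 0.101, -0.001]
wrist_force: [0.7, 0.7, 0.1]
opening: 0.0849
```

```bash
python3 - <<'E'
from h import *
plan(.47,.05,.23,.2)
c=calibration("wrist")
p,d=camera("wrist"); cv2.imwrite("pics/w1.png",p[:,:,::-1]); np.save("pics/w1.npy",np.array([c],dtype=object),allow_pickle=True)
E
```

```text
t 1.9 pos [0.4695 0.0504 0.2307] yaw 0.202 dxyz [0.4 0.5 0.7] rot [-0.02  0.06  0.13] F [0.7 0.7 0.1] T [-0.038 -0.045  0.014] op 84.9
```

View pics/w1.png

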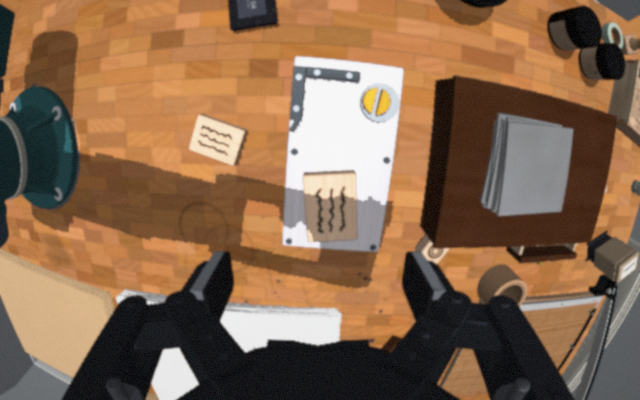

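The wrist view shows the frame at x 283-404, y 56-252, the block at (331,206), the cam at (377,102) and the fence/stop corner at (297,75). I'll enlarge it for precise points.

```bash
python3 - <<'E'
import cv2
p=cv2.imread("pics/w1.png")
cv2.imwrite("pics/w1a.png",cv2.resize(p[50:155,275:415],None,fx=5.5,fy=5.5,interpolation=cv2.INTER_CUBIC))
cv2.imwrite("pics/w1b.png",cv2.resize(p[155:260,275:415],None,fx=5.5,fy=5.5,interpolation=cv2.INTER_CUBIC))
E
```

```text
(no output)
```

View pics/w1a.png

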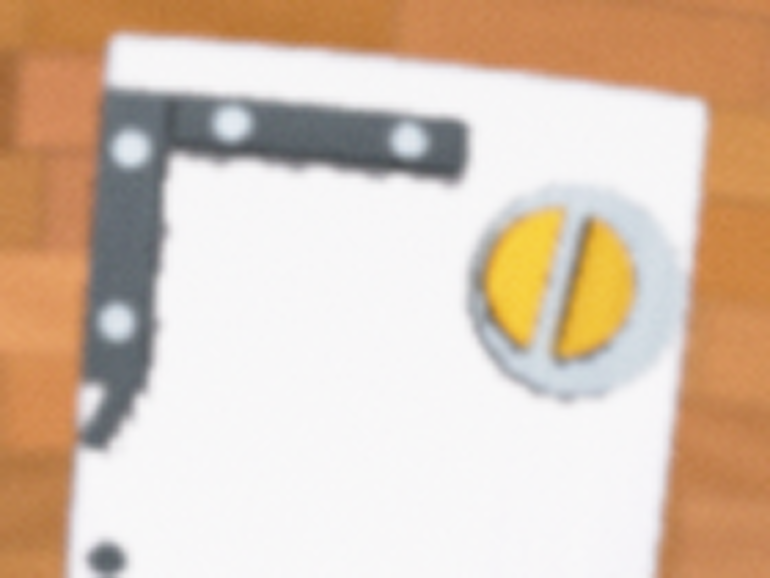

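View pics/w1b.png

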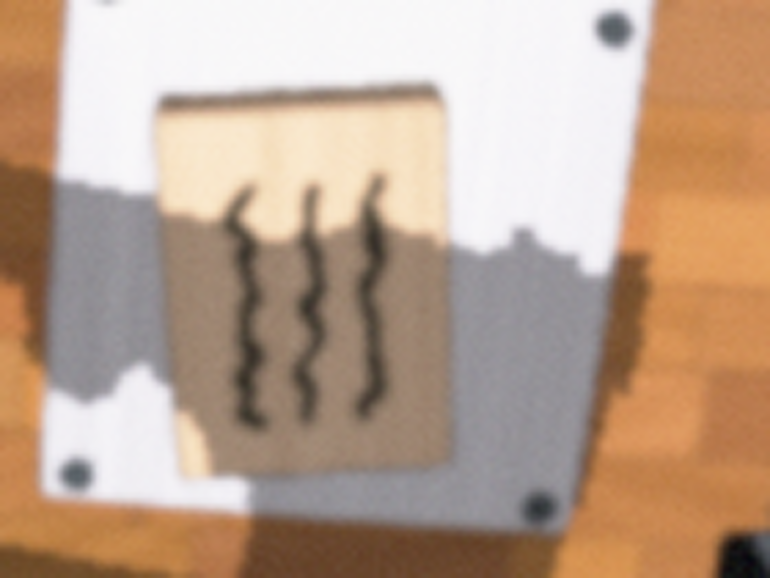

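```bash
python3 - <<'E'
from h import *
c=np.load("pics/w1.npy",allow_pickle=True)[0]
f=lambda L,oy,z:[onz(c,(u+.5)/5.5-.5+275,(v+.5)/5.5-.5+oy,z,True)[:2] for u,v in L]
bed=f([(110,36),(706,102)],50,.008)+f([(42,495),(565,533)],155,.008)
th,t,e=fit([(.065,-.12),(-.065,-.12),(.065,.12),(-.065,.12)],bed)
print("frame",th,t,e*1e3)
R=np.array([[np.cos(th),-np.sin(th)],[np.sin(th),np.cos(th)]])
for n,p in (("corner",(.019,-.0525)),("cam",(-.032,-.075))): print(n,R@p+t)
bl=f([(157,109),(440,99),(452,463),(181,478)],155,.030)
tb,b,e=fit([(.031,-.0425),(-.031,-.0425),(-.031,.0425),(.031,.0425)],bl)
print("block",tb,b,e*1e3,"in frame",R.T@(b-t),tb-th)
h=f([(559,283)],50,.029)[0]; print("head",h,R.T@(h-t))
sl=f([(578,208),(543,356)],50,.029); d=R.T@(sl[1]-sl[0]); print("slot cw",np.arctan2(d[0],d[1]))
E
```

```text
frame -3.0238534153732295 [0.49436206 0.06440192] [1.35169342 1.27013671 1.48057901 1.38522215]
corner [0.46932656 0.11430657]
cam [0.51733046 0.14264163]
block -2.8826710064629792 [0.49384212 0.00940845] [1.34893951 1.90258637 0.53667136 0.78970703] in frame [0.00697628 0.05455166] 0.14118240891025025
head [0.51713324 0.14214982] [-0.03174638 -0.07453476]
slot cw 0.1278645474385829
```

```bash
python3 - <<'E'
from h import *
d=np.load("pics/top0d.npy"); c=calibration("top")
for u,v in [(255,160),(270,163),(290,163),(310,158),(325,155),(278,120),(338,147),(255,171),(327,162),(248,168)]:
    o,r=ray(c,u,v); print((u,v),(o+r*d[v,u]).round(3))
plan(.502,-.0215,.10,.262)
E
```

```text
(255, 160) [0.605 0.177 0.075]
(270, 163) [0.596 0.141 0.076]
(290, 163) [0.602 0.096 0.043]
(310, 158) [0.608 0.046 0.068]
(325, 155) [0.615 0.009 0.068]
(278, 120) [0.691 0.118 0.11 ]
(338, 147) [ 0.643 -0.025  0.027]
(255, 171) [0.587 0.186 0.026]
(327, 162) [0.61  0.004 0.001]
(248, 168) [0.599 0.208 0.001]
t 1.95 pos [0.4695 0.0504 0.2308] yaw 0.205 dxyz [ 17.3  77.1 130.8] rot [-0.02  0.05 -3.29] F [-0.4  0.5  0. ] T [ 0.047  0.013 -0.009] op 85.0
```

servo_tool([
  [8.7,38.5,30,0,0,-3.3,85],
  [8.7,38.5,30,0,0,0,85],
  [0,0,35,0,0,0,85],
  [0,0,35,0,0,0,85],
  [0,0,35,0,0,0,85],
  [0,0,30,0,0,0,85],
  [0,0,0,0,0,0,85],
])

```text
t: 2.65
eef_pos: [0.5, -0.0199, 0.0311]
ee_rot: [-0.002, 0.991, 0.13, -0.006]
wrist_force: [-0.7, 0.2, 0.0]
opening: 0.0853
```

```bash
python3 - <<'E'
from h import *
plan(.502,-.0215,.010,.262)
p,d=camera("wrist"); cv2.imwrite("pics/w2.png",p[:,:,::-1])
E
```

```text
t 2.65 pos [ 0.5    -0.0199  0.0311] yaw 0.262 dxyz [ 1.8  2.2 21.1] rot [-0.27  0.6  -0.02] F [-0.7  0.2  0. ] T [-0.    -0.053 -0.036] op 85.3
```

View pics/w2.png

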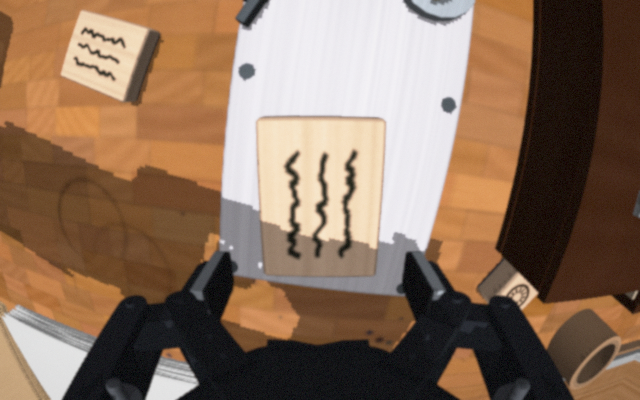

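The block is centred between the fingers (its end spans 264-376, the fingers 232-404). I go down and close gently.

servo_tool([
  [1.8,2.2,11,-0.27,0.6,0,85],
  [0,0,10,0,0,0,85],
  [0,0,0,0,0,0,85],
  [0,0,0,0,0,0,60],
  [0,0,0,0,0,0,55],
  [0,0,0,0,0,0,55],
  [0,0,0,0,0,0,55],
  [0,0,0,0,0,0,55],
], force=20)

```text
t: 3.5
eef_pos: [0.5074, -0.0223, 0.0168]
ee_rot: [0.002, 0.992, 0.13, 0.006]
wrist_force: [-1.9, -1.1, 6.8]
opening: 0.0616
```

```bash
python3 - <<'E'
from h import *
plan(.502,-.0215,.010,.262)
p,d=camera("wrist"); cv2.imwrite("pics/w3.png",p[:,:,::-1])
E
```

```text
t 3.5 pos [ 0.5074 -0.0223  0.0168] yaw 0.26 dxyz [-5.1 -2.2  6.7] rot [ 0.32 -0.69 -0.12] F [-1.9 -1.1  6.8] T [-0.005  0.405  0.01 ] op 61.6
```

View pics/w3.png

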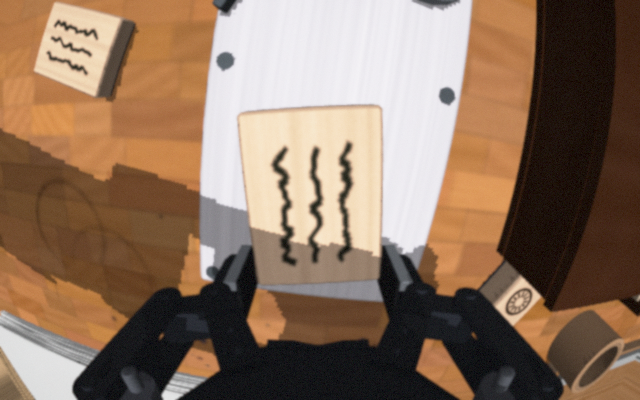

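servo_tool([
  [0,0,0,0,0,0,55],
  [0,0,0,0,0,0,55],
])

```text
t: 3.75
eef_pos: [0.5074, -0.0224, 0.0167]
ee_rot: [0.002, 0.992, 0.13, 0.006]
wrist_force: [-1.7, -0.5, 7.2]
opening: 0.0617
```

```bash
python3 - <<'E'
from h import *
plan(.502,-.0215,.010,.262)
p,d=camera("scene"); cv2.imwrite("pics/s3.png",cv2.resize(p[170:270,270:400,::-1],None,fx=6,fy=6,interpolation=cv2.INTER_CUBIC))
E
```

```text
t 3.75 pos [ 0.5074 -0.0224  0.0167] yaw 0.26 dxyz [-5.1 -2.3  6.7] rot [ 0.32 -0.69 -0.12] F [-1.7 -0.5  7.2] T [-0.008  0.41   0.033] op 61.7
```

View pics/s3.png

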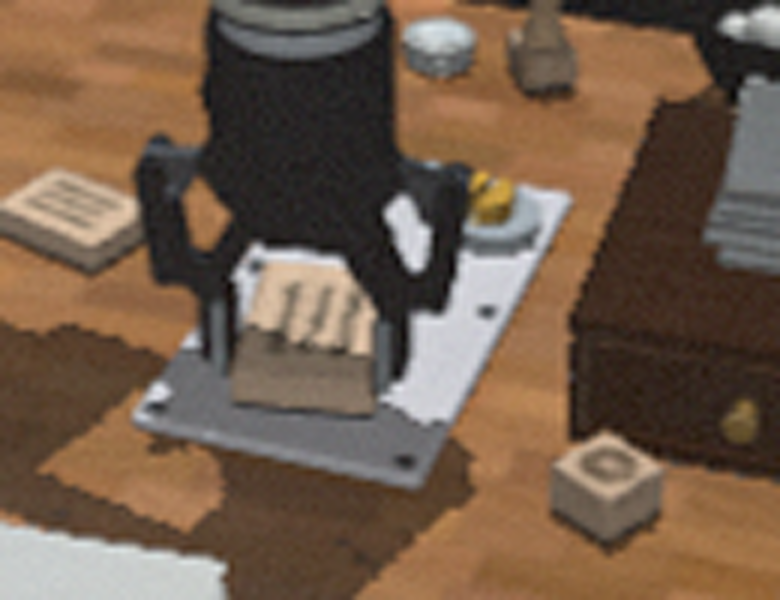

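servo_tool([
  [0,0,-1.5,0,0,0,55],
  [0,0,0,0,0,0,55],
  [0,0,0,0,0,0,55],
])

```text
t: 4.1
eef_pos: [0.5069, -0.0221, 0.0168]
ee_rot: [0.002, 0.992, 0.129, 0.006]
wrist_force: [0.9, 0.4, 0.1]
opening: 0.0614
```

```bash
python3 - <<'E'
from h import *
plan(.502,-.0215,.010,.262)
E
```

```text
t 4.1 pos [ 0.5069 -0.0221  0.0168] yaw 0.26 dxyz [-4.7 -1.9  6.8] rot [ 0.27 -0.64 -0.14] F [0.9 0.4 0.1] T [ 0.003 -0.065 -0.024] op 61.4
```

```bash
cat >> h.py <<'E'
def blk(img,c,L,z=.030):
    bl=[onz(c,u,v,z,True)[:2] for u,v in L]
    tb,b,e=fit([(.031,-.0425),(-.031,-.0425),(-.031,.0425),(.031,.0425)],bl)
    F=-3.0245; R=np.array([[np.cos(F),-np.sin(F)],[np.sin(F),np.cos(F)]])
    print("block",tb.round(4),b.round(4),(e*1e3).round(1),"rel corner(frame mm)",(R.T@(b-[.4693,.1137])*1e3).round(1),"dyaw",round(tb-F,4))
E
python3 - <<'E'
from h import *
c=calibration("wrist");p,d=camera("wrist"); cv2.imwrite("pics/w4.png",cv2.resize(p[90:300,215:415,::-1],None,fx=2.8,fy=2.8,interpolation=cv2.INTER_CUBIC))
blk(None,c,[(239,114),(381,105),(377,284),(258,284)])
E
```

```text
block -2.8466 [0.4967 0.0099] [1.  1.5 1.6 1.5] rel corner(frame mm) [-15.  106.3] dyaw 0.1779
```

View pics/w4.png

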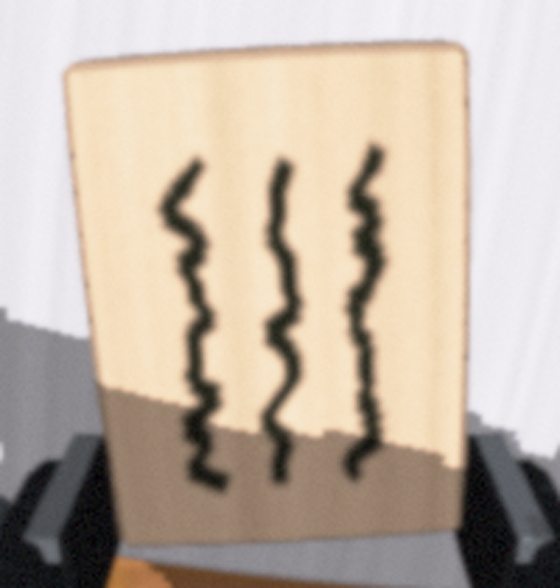

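```bash
python3 - <<'E'
from h import *
plan(.4789,.0413,.0168,.117)
E
```

```text
t 4.15 pos [ 0.5069 -0.0221  0.0168] yaw 0.26 dxyz [-10.8 -68.5  -0.4] rot [ 0.22 -0.65  8.17] F [ 0.6 -0.1 -0.2] T [-0.051 -0.01  -0.028] op 61.8
```

servo_tool([
  [-1.5,-9.8,0,0,0,0,55],
  [-1.5,-9.8,0,0,0,0,55],
  [-1.5,-9.8,0,0,0,0,55],
  [-1.5,-9.8,0,0,0,0,55],
  [-1.6,-9.8,0,0,0,0,55],
  [-1.6,-9.8,0,0,0,0,55],
  [-1.6,-9.7,0,0,0,4,55],
  [0,0,0,0,0,4.2,55],
  [0,0,0,0,0,0,55],
  [0,0,0,0,0,0,55],
])

```text
t: 5.15
eef_pos: [0.4819, 0.0341, 0.0187]
ee_rot: [0.01, 0.998, 0.06, 0.009]
wrist_force: [4.7, -22.2, 4.0]
opening: 0.0619
```

```bash
python3 - <<'E'
from h import *
plan(.4789,.0413,.0168,.117)
c=calibration("wrist");p,d=camera("wrist"); cv2.imwrite("pics/w5.png",p[:,:,::-1]); np.save("pics/w5.npy",np.array([c],dtype=object),allow_pickle=True)
E
```

```text
t 5.15 pos [0.4819 0.0341 0.0187] yaw 0.12 dxyz [-2.2 -7.5  1.7] rot [ 1.18 -0.96  0.15] F [  4.7 -22.2   4. ] T [-3.753 -0.662  0.619] op 61.9
```

View pics/w5.png

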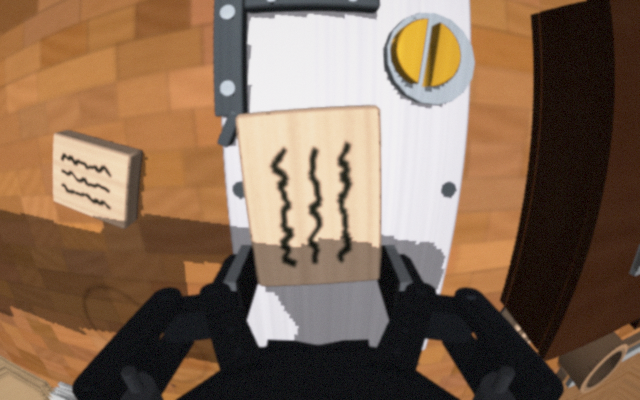

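```bash
python3 - <<'E'
from h import *
c=np.load("pics/w5.npy",allow_pickle=True)[0]
blk(None,c,[(238.5,117),(379,106.5),(377,284),(258,284)])
p=cv2.imread("pics/w5.png")
cv2.imwrite("pics/w5a.png",cv2.resize(p[0:160,205:480],None,fx=2.9,fy=2.9,interpolation=cv2.INTER_CUBIC))
th=-3.0245;R=np.array([[np.cos(th),-np.sin(th)],[np.sin(th),np.cos(th)]]);C=np.array([.4693,.1137])
def P(x,y,z): # frame mm -> pixel
    w=R@(np.array([x-19,y+52.5])/1e3)+C; return proj(c,[w[0],w[1],z/1e3],True).round(1)
for n,a in dict(fence_in_end=(50,-45,20),fence_corner=(50,-95,20),stop_end=(-12,-95,20),cam=(-32,-75,29)).items(): print(n,P(*a))
E
```

```text
block -2.9811 [0.4759 0.0662] [1.1 1.9 1.9 1.4] rel corner(frame mm) [-1. 48.] dyaw 0.0434
fence_in_end [243.2 115.6]
fence_corner [242.6   9.3]
stop_end [380.3   9.4]
cam [429.   52.4]
```

View pics/w5a.png

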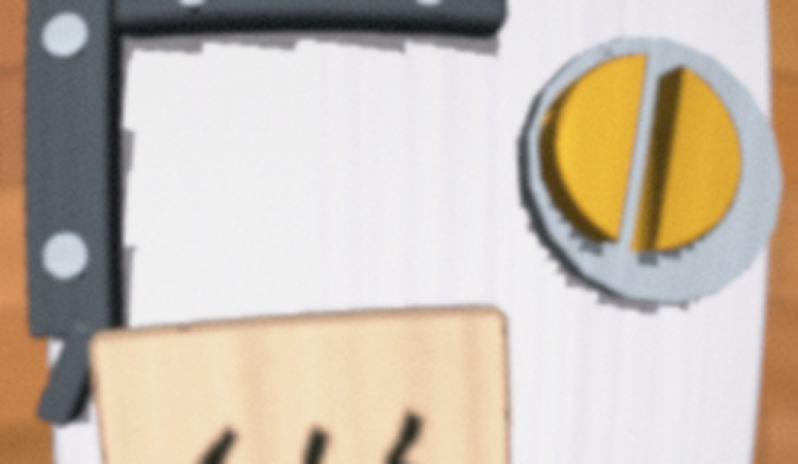

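The front-left block corner (237,116) has caught on the fence's lead-in (244,115), and the block is turned about 0.045 rad in hand. I back off and rotate clockwise.

servo_tool([
  [0,8,0,0,0,0,55],
  [0,7,0,0,0,0,55],
  [0,0,0,0,0,2.6,55],
  [0,0,0,0,0,0,55],
  [0,0,0,0,0,0,55],
  [0,0,0,0,0,0,55],
])

```text
t: 5.8
eef_pos: [0.4802, 0.0268, 0.0168]
ee_rot: [0.001, 0.999, 0.036, 0.005]
wrist_force: [-0.9, -0.9, 6.1]
opening: 0.0614
```

```bash
python3 - <<'E'
from h import *
plan(.4789,.0413,.0168,.117)
c=calibration("wrist");p,d=camera("wrist"); cv2.imwrite("pics/w6.png",cv2.resize(p[0:300,205:480,::-1],None,fx=2,fy=2,interpolation=cv2.INTER_CUBIC)); np.save("pics/w6.npy",np.array([c],dtype=object),allow_pickle=True)
E
```

```text
t 5.8 pos [0.4802 0.0268 0.0168] yaw 0.073 dxyz [ -0.3 -14.5  -0.1] rot [ 0.14 -0.62 -2.55] F [-0.9 -0.9  6.1] T [-0.065  0.104 -0.059] op 61.4
```

View pics/w6.png

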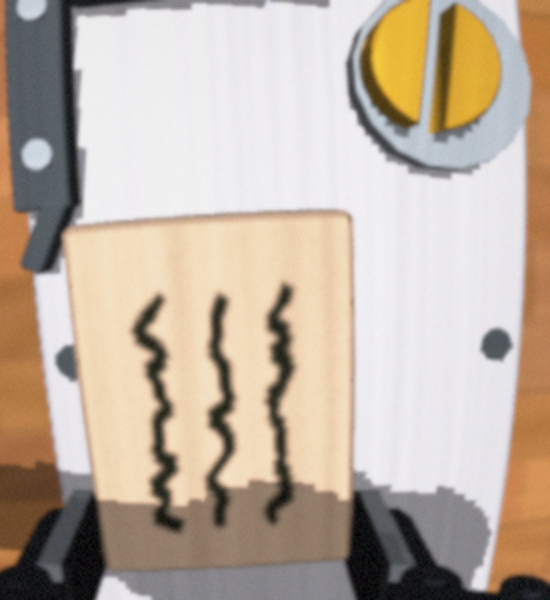

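```bash
python3 - <<'E'
from h import *
c=np.load("pics/w6.npy",allow_pickle=True)[0]
g=lambda u,v:((u+.5)/2-.5+205,(v+.5)/2-.5)
blk(None,c,[g(65,230),g(351,211),g(349,557),g(106,570)])
e=[onz(c,*g(*a),.03,True)[:2] for a in [(65,230),(351,211),(349,557),(106,570)]]
e=np.array(e);print(e.round(4))
for i,j in((1,0),(2,3),(0,3),(1,2)): d=e[j]-e[i];print(np.arctan2(d[1],d[0]).round(3),np.linalg.norm(d).round(4))
E
```

```text
block -3.0147 [0.4758 0.0608] [1.3 0.8 0.9 0.7] rel corner(frame mm) [-0.2 53.3] dyaw 0.0098
[[0.4406 0.0981]
 [0.5006 0.1063]
 [0.5114 0.0233]
 [0.4505 0.0153]]
-3.007 0.0605
-3.012 0.0615
-1.453 0.0834
-1.441 0.0837
```

servo_tool([
  [1.3,0,-1,0,0,0.6,55],
  [-0.5,-8,0,0,0,0,55],
  [-0.4,-8,0,0,0,0,55],
  [-0.4,-8,0,0,0,0,55],
  [-0.4,-8,0,0,0,0,55],
  [0,0,0,0,0,0,55],
  [0,0,0,0,0,0,55],
  [0,0,0,0,0,0,55],
])

```text
t: 6.65
eef_pos: [0.4779, 0.0583, 0.0172]
ee_rot: [0.001, 1.0, 0.03, 0.005]
wrist_force: [0.6, 0.9, -0.5]
opening: 0.0614
```

```bash
python3 - <<'E'
from h import *
plan(.4732,.0809,.0168,.063)
c=calibration("wrist");p,d=camera("wrist"); cv2.imwrite("pics/w7.png",cv2.resize(p[0:300,205:480,::-1],None,fx=2,fy=2,interpolation=cv2.INTER_CUBIC)); np.save("pics/w7.npy",np.array([c],dtype=object),allow_pickle=True)
E
```

```text
t 6.65 pos [0.4779 0.0583 0.0172] yaw 0.061 dxyz [ -3.3 -22.8   0.3] rot [ 0.14 -0.62 -0.12] F [ 0.6  0.9 -0.5] T [ 0.056  0.034 -0.003] op 61.4
```

View pics/w7.png

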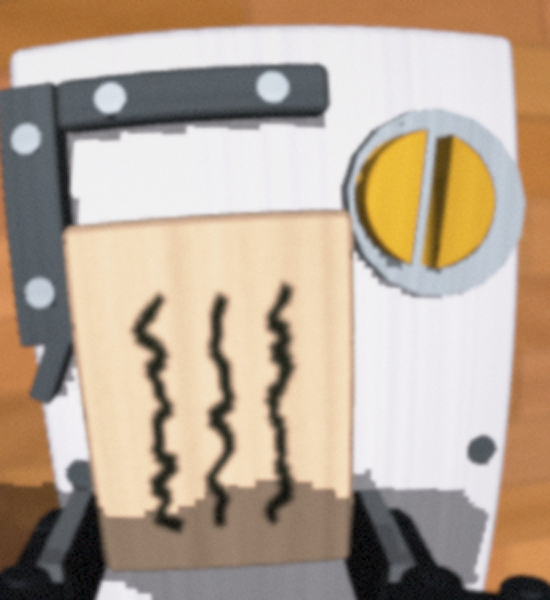

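It slid into the throat freely, between fence (70,230) and cam (355,200), with no contact force. About 21 mm remains.

servo_tool([
  [-0.4,-6,0,0,0,0,55],
  [-0.4,-6,0,0,0,0,55],
  [-0.3,-5,0,0,0,0,55],
  [-0.1,-2,0,0,0,0,55],
  [-0.1,-1,0,0,0,0,55],
  [0,-1,0,0,0,0,55],
  [0,0,0,0,0,0,55],
  [0,0,0,0,0,0,55],
])

```text
t: 7.5
eef_pos: [0.4755, 0.0792, 0.0172]
ee_rot: [0.001, 1.0, 0.03, 0.006]
wrist_force: [-0.1, -0.6, 0.0]
opening: 0.0613
```

```bash
python3 - <<'E'
from h import *
plan(.4732,.0809,.0168,.063)
c=calibration("wrist");p,d=camera("wrist"); cv2.imwrite("pics/w8.png",cv2.resize(p[0:300,205:480,::-1],None,fx=2,fy=2,interpolation=cv2.INTER_CUBIC)); np.save("pics/w8.npy",np.array([c],dtype=object),allow_pickle=True)
g=lambda u,v:((u+.5)/2-.5+205,(v+.5)/2-.5)
blk(None,c,[g(65,230),g(351,211),g(349,557),g(106,570)])
E
```

```text
t 7.5 pos [0.4755 0.0792 0.0172] yaw 0.061 dxyz [-2.2 -1.9  0.4] rot [ 0.13 -0.64 -0.14] F [-0.1 -0.6  0. ] T [ 0.003  0.025 -0.002] op 61.3
block -3.0266 [0.4715 0.113 ] [1.1 0.6 0.7 0.5] rel corner(frame mm) [-2.1  0.9] dyaw -0.0021
```

View pics/w8.png

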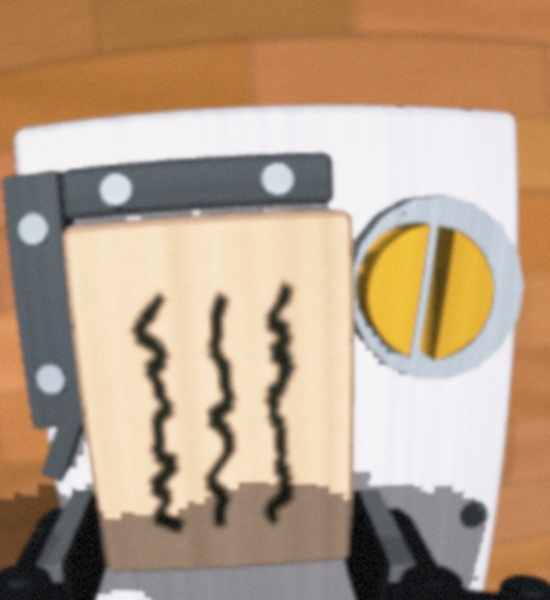

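servo_tool([
  [-0.7,-1,0,0,0,0,55],
  [-0.7,-1,0,0,0,0,55],
  [-0.3,-0.5,0,0,0,0,55],
  [0,0,0,0,0,0,55],
  [0,0,0,0,0,0,55],
  [0,0,0,0,0,0,55],
])

```text
t: 8.15
eef_pos: [0.4745, 0.0805, 0.0177]
ee_rot: [0.002, 1.0, 0.03, 0.007]
wrist_force: [1.0, -4.3, 0.5]
opening: 0.0614
```

```bash
python3 - <<'E'
from h import *
plan(.4732,.0809,.0168,.063)
c=calibration("wrist");p,d=camera("wrist"); cv2.imwrite("pics/w9.png",cv2.resize(p[60:300,205:480,::-1],None,fx=2.4,fy=2.4,interpolation=cv2.INTER_CUBIC))
E
```

```text
t 8.15 pos [0.4745 0.0805 0.0177] yaw 0.06 dxyz [-1.3 -0.5  0.9] rot [ 0.26 -0.74 -0.15] F [ 1.  -4.3  0.5] T [-0.8   -0.333 -0.114] op 61.4
```

View pics/w9.png

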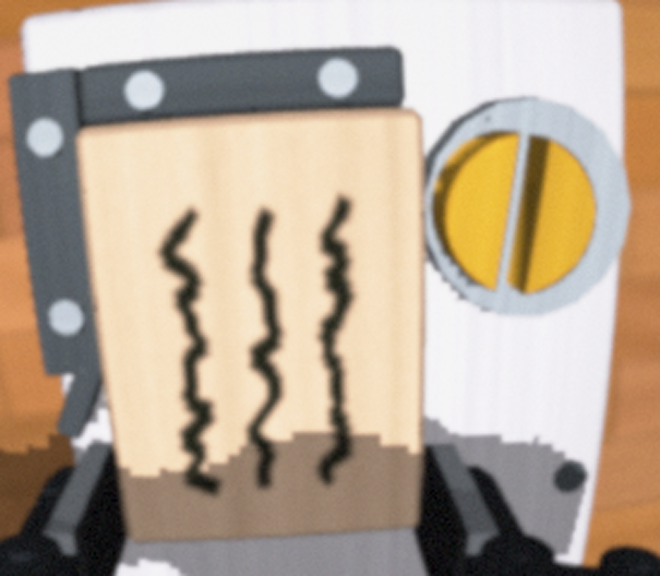

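The block now sits against the stop with 4 N of reaction. I release it and lift straight up.

servo_tool([
  [0,0,0,0,0,0,75],
  [0,0,0,0,0,0,80],
  [0,0,0,0,0,0,80],
  [0,0,-15,0,0,0,80],
  [0,0,-35,0,0,0,80],
  [0,0,-45,0,0,0,80],
  [0,0,-45,0,0,0,80],
  [0,0,-40,0,0,0,60],
  [0,0,0,0,0,0,60],
  [0,0,0,0,0,0,60],
])

```text
t: 9.2
eef_pos: [0.4721, 0.0822, 0.1985]
ee_rot: [0.001, 1.0, 0.031, 0.007]
wrist_force: [-0.7, -0.6, -0.9]
opening: 0.0599
```

```bash
python3 - <<'E'
from h import *
plan(.645,-.225,.2,1.30)
c=calibration("wrist");p,d=camera("wrist"); cv2.imwrite("pics/w10.png",p[:,:,::-1]);np.save("pics/w10.npy",np.array([c],dtype=object),allow_pickle=True)
cv2.imwrite("pics/w10a.png",cv2.resize(p[60:240,250:430,::-1],None,fx=3.3,fy=3.3,interpolation=cv2.INTER_CUBIC))
E
```

```text
t 9.2 pos [0.4721 0.0822 0.1985] yaw 0.061 dxyz [153.9 317.2   1.3] rot [  0.6   -0.62 -70.98] F [-0.7 -0.6 -0.9] T [ 0.06  -0.011  0.007] op 59.9
```

View pics/w10a.png

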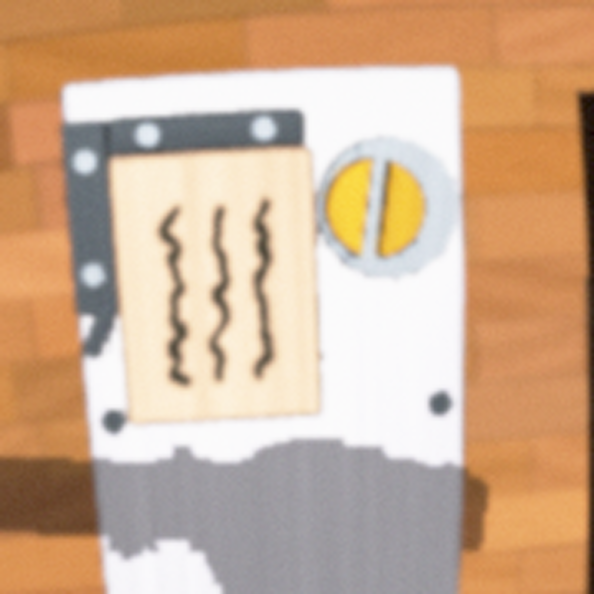

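servo_tool([
  [19.2,39.6,0,0,0,0,60],
  [19.2,39.6,0,0,0,0,60],
  [19.2,39.6,0,0,0,0,60],
  [19.2,39.6,0,0,0,0,60],
  [19.2,39.6,0,0,0,0,60],
  [19.2,39.6,0,0,0,0,60],
  [19.2,39.6,0,0,0,0,60],
  [19.2,39.6,0,0.6,-0.6,0,60],
])

```text
t: 10.05
eef_pos: [0.6437, -0.2257, 0.1966]
ee_rot: [-0.006, 1.0, 0.031, -0.002]
wrist_force: [0.4, -0.1, 0.6]
opening: 0.0601
```

servo_tool([
  [0,0,0,0,0,-8,60],
  [0,0,0,0,0,-8,60],
  [0,0,0,0,0,-8,60],
  [0,0,0,0,0,-8,60],
  [0,0,0,0,0,-8,60],
  [0,0,0,0,0,-8,60],
  [0,0,0,0,0,-8,60],
  [0,0,0,0,0,-8,60],
  [0,0,0,0,0,-7,60],
  [0,0,0,0,0,0,60],
])

```text
t: 11.05
eef_pos: [0.6432, -0.2244, 0.1965]
ee_rot: [-0.006, 0.796, 0.605, 0.001]
wrist_force: [0.8, -1.0, -0.3]
opening: 0.06
```

servo_tool([
  [0,0,0,0,0,0,60],
  [0,0,0,0,0,0,60],
])

```text
t: 11.25
eef_pos: [0.6438, -0.2248, 0.1984]
ee_rot: [-0.004, 0.797, 0.604, 0.002]
wrist_force: [-0.0, -0.2, 0.2]
opening: 0.0603
```

```bash
python3 - <<'E'
from h import *
c=np.load("pics/w10.npy",allow_pickle=True)[0]
g=lambda u,v:((u+.5)/3.3-.5+250,(v+.5)/3.3-.5+60)
th=-3.0245;R=np.array([[np.cos(th),-np.sin(th)],[np.sin(th),np.cos(th)]])
a,b,m=[onz(c,*g(*q),.029,True)[:2] for q in [(381,155),(371,257),(376,207)]]
d=R.T@(b-a);print("slot cw",np.arctan2(d[0],d[1]),"mid",(a+b)/2,"head",m)
plan(.6613,-.2313,.2,1.30)
c=calibration("wrist");p,d=camera("wrist"); cv2.imwrite("pics/w11.png",p[:,:,::-1]);np.save("pics/w11.npy",np.array([c],dtype=object),allow_pickle=True)
E
```

```text
slot cw 0.13076883346043433 mid [0.51750826 0.14291272] head [0.51750173 0.14264814]
t 11.25 pos [ 0.6438 -0.2248  0.1984] yaw 1.298 dxyz [-1.5 18.6 -1.6] rot [-0.23 -0.47 -0.1 ] F [-0.  -0.2  0.2] T [ 0.029 -0.024  0.02 ] op 60.3
```

View pics/w11.png

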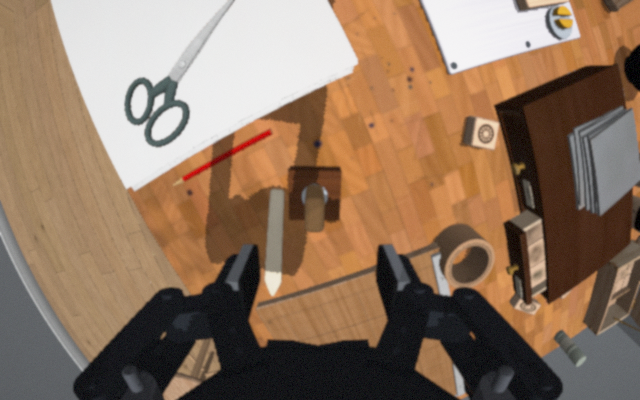

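The key in its stand is at (315,205), with the handle's long side vertical in the image, so the jaw direction already matches.

```bash
python3 - <<'E'
import cv2
p=cv2.imread("pics/w11.png")
cv2.imwrite("pics/w11a.png",cv2.resize(p[155:245,270:360],None,fx=6.5,fy=6.5,interpolation=cv2.INTER_CUBIC))
E
```

```text
(no output)
```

View pics/w11a.png

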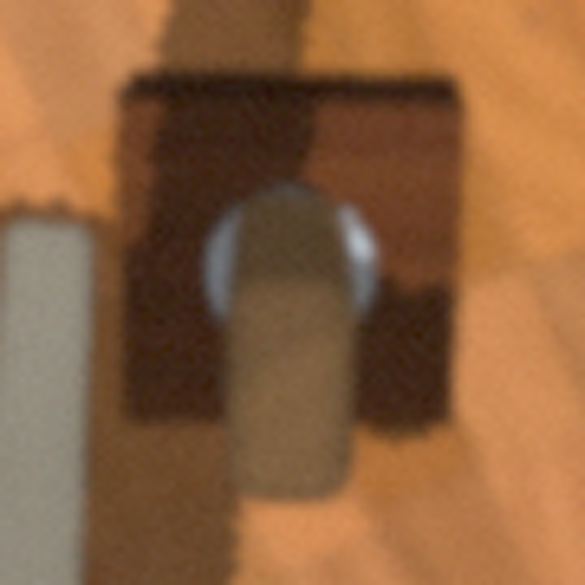

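```bash
python3 - <<'E'
from h import *
c=np.load("pics/w11.npy",allow_pickle=True)[0]
g=lambda u,v:((u+.5)/6.5-.5+270,(v+.5)/6.5-.5+155)
P=lambda q,z:onz(c,*g(*q),z,True)[:2]
H=[P(q,.086) for q in [(232,278),(355,278),(353,497),(231,497)]]
print(np.array(H).round(4),"handle",np.mean(H,0)); d=H[3]-H[0];print(np.arctan2(d[1],d[0]),np.linalg.norm(d),np.linalg.norm(H[1]-H[0]))
S=[P(q,.024) for q in [(125,95),(460,95),(447,428),(125,420)]]
print(np.array(S).round(4),"stand",np.mean(S,0)); d=S[3]-S[0];print(np.arctan2(d[1],d[0]),np.linalg.norm(d)); d=S[1]-S[0];print(np.arctan2(d[1],d[0])-np.pi/2,np.linalg.norm(d))
E
```

```text
[[ 0.6449 -0.2341]
 [ 0.6494 -0.2182]
 [ 0.6801 -0.2269]
 [ 0.6755 -0.2432]] handle [ 0.66248572 -0.23058616]
-0.2892203214944537 0.03195991623385952 0.01644066800642783
[[ 0.6288 -0.2493]
 [ 0.6435 -0.1971]
 [ 0.6991 -0.2135]
 [ 0.6828 -0.266 ]] stand [ 0.66357826 -0.23149032]
-0.2991245394440388 0.05653841924135322
-0.2741098323962228 0.05429744997375143
```

servo_tool([
  [-0.9,19.7,0,-0.2,-0.5,0,60],
  [0,0,30,0,0,0,60],
  [0,0,30,0,0,0,60],
  [0,0,10,0,0,0,60],
  [0,0,0,0,0,0,60],
  [0,0,0,0,0,0,60],
  [0,0,0,0,0,0,60],
])

```text
t: 12.0
eef_pos: [0.6641, -0.2317, 0.1325]
ee_rot: [0.003, 0.796, 0.605, 0.001]
wrist_force: [1.0, 0.0, 0.4]
opening: 0.0601
```

```bash
python3 - <<'E'
from h import *
plan(.6625,-.231,.046,1.295)
c=calibration("wrist");p,d=camera("wrist"); cv2.imwrite("pics/w12.png",cv2.resize(p[120:320,200:440,::-1],None,fx=2.5,fy=2.5))
H=lambda x,y,z:(proj(c,[x,y,z],True)-[200,120])*2.5
print(H(.6625,-.231,.086))
E
```

```text
t 12.0 pos [ 0.6641 -0.2317  0.1325] yaw 1.3 dxyz [ 0.4 -2.2 86.4] rot [0.34 0.09 0.27] F [1.  0.  0.4] T [ 0.022 -0.008 -0.003] op 60.1
[291.30847548 248.62132406]
```

View pics/w12.png

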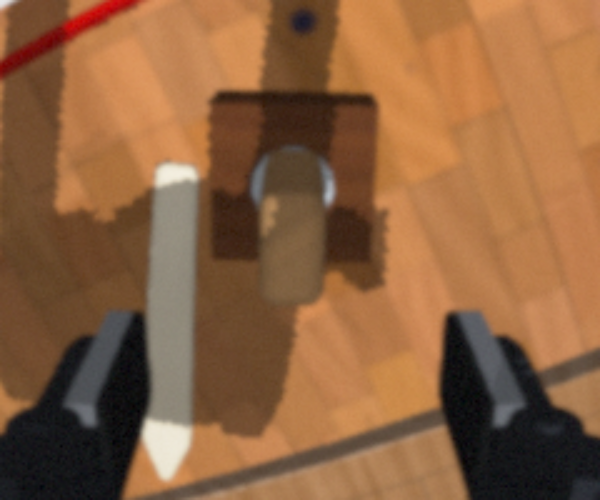

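The handle top at (293,250) matches the prediction (291,249) and lies midway between the fingers. I descend and close on it.

servo_tool([
  [0.4,-2,20,0.3,0.1,0.3,60],
  [0,0,25,0,0,0,60],
  [0,0,25,0,0,0,60],
  [0,0,16,0,0,0,60],
  [0,0,0,0,0,0,40],
  [0,0,0,0,0,0,25],
  [0,0,0,0,0,0,12],
  [0,0,0,0,0,0,10],
  [0,0,0,0,0,0,10],
  [0,0,0,0,0,0,10],
], force=30)

```text
t: 13.05
eef_pos: [0.6623, -0.2308, 0.0461]
ee_rot: [0.0, 0.798, 0.603, 0.0]
wrist_force: [0.6, 0.3, 6.2]
opening: 0.0176
```

servo_tool([
  [0,0,0,0,0,0,10],
  [0,0,0,0,0,0,10],
], force=40)

```text
t: 13.25
eef_pos: [0.6623, -0.2308, 0.0462]
ee_rot: [0.0, 0.798, 0.603, 0.0]
wrist_force: [0.4, 0.0, 6.1]
opening: 0.0176
```

```bash
python3 - <<'E'
from h import *
plan(.6625,-.231,.046,1.295)
p,d=camera("wrist"); cv2.imwrite("pics/w13.png",p[120:,150:500,::-1])
E
```

```text
t 13.25 pos [ 0.6623 -0.2308  0.0462] yaw 1.295 dxyz [-0.1  0.2  0.2] rot [ 0.04 -0.01 -0.02] F [0.4 0.  6.1] T [-0.102 -0.069 -0.001] op 17.6
```

View pics/w13.png

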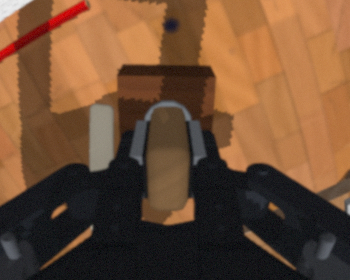

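servo_tool([
  [0,0,-5,0,0,0,10],
  [0,0,-10,0,0,0,10],
  [0,0,-20,0,0,0,10],
  [0,0,-40,0,0,0,10],
  [0,0,-40,0,0,0,10],
  [0,0,-30,0,0,0,10],
  [0,0,0,0,0,0,10],
  [0,0,0,0,0,0,10],
  [0,0,0,0,0,0,10],
], force=80)

```text
t: 14.2
eef_pos: [0.6604, -0.23, 0.1859]
ee_rot: [-0.004, 0.798, 0.603, -0.002]
wrist_force: [-0.9, -0.3, -1.7]
opening: 0.0173
```

```bash
python3 - <<'E'
from h import *
plan(.5173,.1423,.19,-1.4545-.13+np.pi/2)
c=calibration("wrist");p,d=camera("wrist"); cv2.imwrite("pics/w14.png",p[120:,150:500,::-1])
E
```

```text
t 14.2 pos [ 0.6604 -0.23    0.1859] yaw 1.295 dxyz [ 319.2 -239.2   -1.6] rot [-0.47  0.24 74.96] F [-0.9 -0.3 -1.7] T [-0.002  0.008  0.009] op 17.3
```

View pics/w14.png

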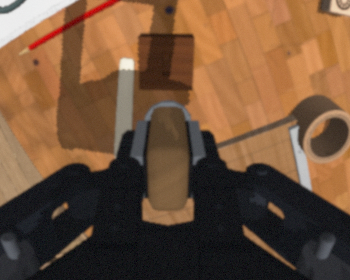

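The key is out of the stand and held straight. Next I carry it to the cam.

servo_tool([
  [31.9,-23.9,0,-0.5,0.2,0,10],
  [31.9,-23.9,0,0,0,0,10],
  [31.9,-23.9,0,0,0,0,10],
  [31.9,-23.9,0,0,0,0,10],
  [31.9,-23.9,0,0,0,0,10],
  [31.9,-23.9,0,0,0,0,10],
  [31.9,-23.9,0,0,0,0,10],
  [31.9,-23.9,0,0,0,0,10],
  [31.9,-23.9,0,0,0,0,10],
  [31.9,-23.9,0,0,0,0,10],
])

```text
t: 15.25
eef_pos: [0.5166, 0.1428, 0.1867]
ee_rot: [-0.0, 0.798, 0.603, 0.001]
wrist_force: [-0.1, 0.4, -1.1]
opening: 0.0173
```

servo_tool([
  [0,0,0,0,0,8.3,10],
  [0,0,0,0,0,8.3,10],
  [0,0,0,0,0,8.3,10],
  [0,0,0,0,0,8.3,10],
  [0,0,0,0,0,8.3,10],
  [0,0,0,0,0,8.3,10],
  [0,0,0,0,0,8.3,10],
  [0,0,0,0,0,8.3,10],
  [0,0,0,0,0,8.6,10],
  [0,0,0,0,0,0,10],
])

```text
t: 16.25
eef_pos: [0.5174, 0.1414, 0.1868]
ee_rot: [-0.001, 1.0, -0.007, 0.001]
wrist_force: [-0.0, 0.4, -1.7]
opening: 0.017
```

servo_tool([
  [0,0,30,0,0,0,10],
  [0,0,30,0,0,0,10],
  [0,0,0,0,0,0,10],
  [0,0,0,0,0,0,10],
  [0,0,0,0,0,0,10],
])

```text
t: 16.75
eef_pos: [0.5198, 0.1419, 0.1306]
ee_rot: [-0.002, 1.0, -0.007, 0.004]
wrist_force: [0.0, 0.7, -0.7]
opening: 0.0171
```

```bash
python3 - <<'E'
from h import *
plan(.5173,.1423,.08,-1.4545-.13+np.pi/2)
c=calibration("wrist");p,d=camera("wrist"); cv2.imwrite("pics/w15.png",p[:,:,::-1])
p,d=camera("scene"); cv2.imwrite("pics/s15.png",cv2.resize(p[120:260,270:400,::-1],None,fx=4.2,fy=4.2,interpolation=cv2.INTER_CUBIC))
E
```

```text
t 16.75 pos [0.5198 0.1419 0.1306] yaw -0.013 dxyz [-2.9 -0.2 50.5] rot [-0.19 -0.49  0.03] F [ 0.   0.7 -0.7] T [-0.009  0.046  0.034] op 17.1
```

View pics/w15.png

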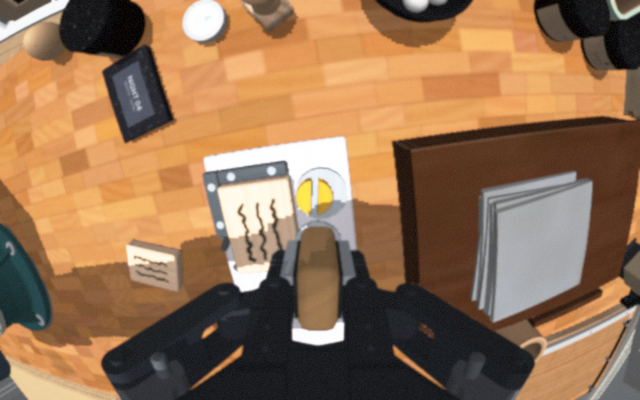

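View pics/s15.png

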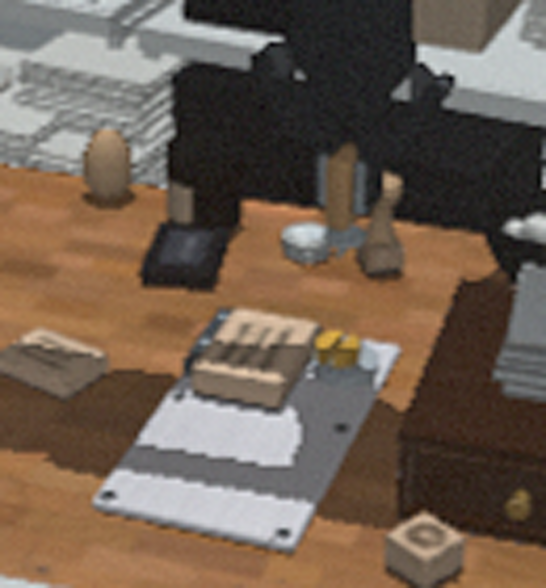

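servo_tool([
  [-2.7,0,30,-0.2,-0.5,0,10],
  [0,0,28,0,0,0,10],
  [0,0,0,0,0,0,10],
  [0,0,0,0,0,0,10],
  [0,0,0,0,0,0,10],
  [0,0,0,0,0,0,10],
])

```text
t: 17.45
eef_pos: [0.5177, 0.1421, 0.0733]
ee_rot: [-0.0, 1.0, -0.007, 0.001]
wrist_force: [-1.1, -1.4, -0.3]
opening: 0.0171
```

```bash
python3 - <<'E'
from h import *
plan(.5173,.1423,.061,-1.4545-.13+np.pi/2)
c=calibration("wrist");p,d=camera("wrist"); cv2.imwrite("pics/w16.png",cv2.resize(p[120:340,220:420,::-1],None,fx=2.7,fy=2.7))
print((proj(c,[.5173,.1423,.029],True)-[220,120])*2.7)
E
```

```text
t 17.45 pos [0.5177 0.1421 0.0733] yaw -0.014 dxyz [-0.5 -0.2 12.3] rot [-0.01 -0.09 -0.03] F [-1.1 -1.4 -0.3] T [ 0.001  0.014 -0.01 ] op 17.1
[261.71876745 280.83176097]
```

View pics/w16.png

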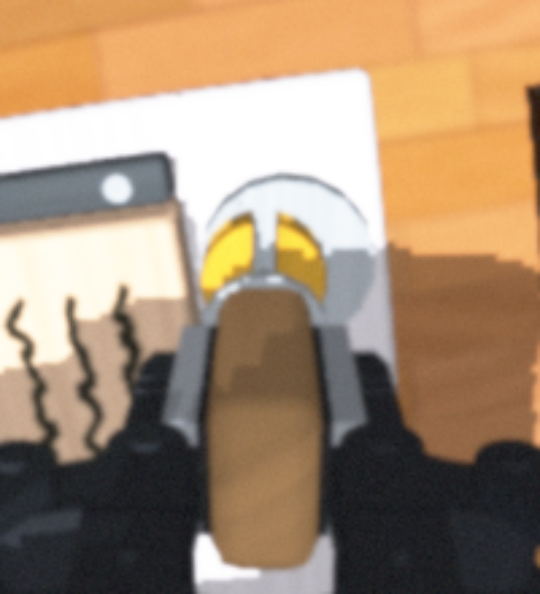

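The slot's far end (265,215) lines up with the handle and flange centre (265,280). I lower it slowly.

servo_tool([
  [-0.4,-0.2,5,0,0,0,10],
  [0,0,5,0,0,0,10],
  [0,0,3,0,0,0,10],
  [0,0,2,0,0,0,10],
  [0,0,0,0,0,0,10],
  [0,0,0,0,0,0,10],
])

```text
t: 18.1
eef_pos: [0.5164, 0.142, 0.0557]
ee_rot: [0.0, 1.0, -0.007, -0.001]
wrist_force: [3.3, 0.6, -3.4]
opening: 0.0171
```

```bash
python3 - <<'E'
from h import *
plan(.5173,.1423,.051,-1.4545-.13+np.pi/2)
E
```

```text
t 18.1 pos [0.5164 0.142  0.0557] yaw -0.014 dxyz [ 0.9 -0.3  4.7] rot [ 0.04  0.08 -0.04] F [ 3.3  0.6 -3.4] T [-0.051 -0.774 -0.047] op 17.1
```

The blade has entered the slot, with a side force of 3 N. I ease it toward +x and seat it.

servo_tool([
  [0.8,0,0,0,0,0,10],
  [0,0,2,0,0,0,10],
  [0,0,2,0,0,0,10],
  [0,0,0,0,0,0,10],
  [0,0,0,0,0,0,10],
  [0,0,0,0,0,0,10],
])

```text
t: 18.7
eef_pos: [0.5165, 0.1421, 0.0518]
ee_rot: [0.0, 1.0, -0.007, -0.001]
wrist_force: [1.1, 0.2, -0.5]
opening: 0.0173
```

```bash
python3 - <<'E'
from h import *
plan(.5173,.1423,.051,-1.4545-.13+np.pi/2)
E
```

```text
t 18.7 pos [0.5165 0.1421 0.0518] yaw -0.014 dxyz [ 0.8 -0.3  0.8] rot [ 0.04  0.16 -0.03] F [ 1.1  0.2 -0.5] T [ 0.055 -0.471  0.033] op 17.3
```

servo_tool([
  [0.5,0,0.7,0,0,0,10],
  [0,0,0.7,0,0,0,10],
  [0,0,0,0,0,0,10],
  [0,0,0,0,0,0,10],
  [0,0,0,0,0,0,10],
])

```text
t: 19.2
eef_pos: [0.5167, 0.1421, 0.0512]
ee_rot: [0.0, 1.0, -0.007, -0.002]
wrist_force: [-2.4, -0.8, 6.2]
opening: 0.0173
```

```bash
python3 - <<'E'
from h import *
plan(.5173,.1423,.051,-1.4545-.13+np.pi/2)
p,d=camera("scene"); cv2.imwrite("pics/s17.png",cv2.resize(p[150:240,310:390,::-1],None,fx=6.5,fy=6.5,interpolation=cv2.INTER_CUBIC))
E
```

```text
t 19.2 pos [0.5167 0.1421 0.0512] yaw -0.014 dxyz [ 0.6 -0.2  0.2] rot [ 0.04  0.19 -0.03] F [-2.4 -0.8  6.2] T [-0.127  0.395  0.01 ] op 17.3
```

View pics/s17.png

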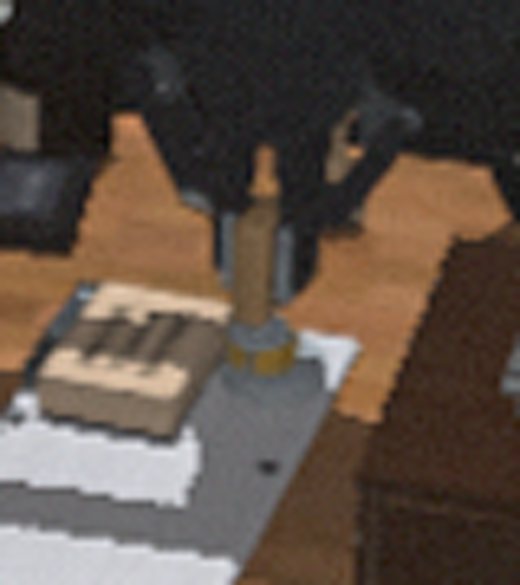

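The flange is resting on the head, with 6 N upward on the tool. I turn clockwise through the free range.

servo_tool([
  [0,0,-0.3,0,0,0,10],
  [0,0,0,0,0,4,10],
  [0,0,0,0,0,4,10],
  [0,0,0,0,0,4,10],
  [0,0,0,0,0,4,10],
  [0,0,0,0,0,4,10],
  [0,0,0,0,0,0,10],
  [0,0,0,0,0,0,10],
], force=100)

```text
t: 20.05
eef_pos: [0.518, 0.142, 0.0512]
ee_rot: [0.0, 0.984, -0.18, -0.0]
wrist_force: [2.3, -0.8, 1.3]
opening: 0.017
```

```bash
python3 - <<'E'
from h import *
plan(.5173,.1423,.051,-.36)
E
```

```text
t 20.05 pos [0.518  0.142  0.0512] yaw -0.362 dxyz [-0.8 -0.   0.2] rot [ 0.04  0.01 -0.11] F [ 2.3 -0.8  1.3] T [-0.062 -0.505  0.012] op 17.0
```

servo_tool([
  [0,0,0,0,0,4,10],
  [0,0,0,0,0,4,10],
  [0,0,0,0,0,4,10],
  [0,0,0,0,0,4,10],
  [0,0,0,0,0,4,10],
  [0,0,0,0,0,4,10],
  [0,0,0,0,0,4,10],
  [0,0,0,0,0,0,10],
  [0,0,0,0,0,0,10],
])

```text
t: 20.95
eef_pos: [0.5182, 0.1417, 0.0512]
ee_rot: [0.001, 0.911, -0.412, 0.0]
wrist_force: [4.2, -1.1, 1.4]
opening: 0.0168
```

```bash
python3 - <<'E'
from h import *
plan(.5173,.1423,.051,-.85)
p,d=camera("wrist"); cv2.imwrite("pics/w18.png",p[:,:,::-1])
E
```

```text
t 20.95 pos [0.5182 0.1417 0.0512] yaw -0.85 dxyz [-1.   0.3  0.2] rot [ 0.05 -0.04 -0.01] F [ 4.2 -1.1  1.4] T [-0.301 -0.807  0.001] op 16.8
```

View pics/w18.png

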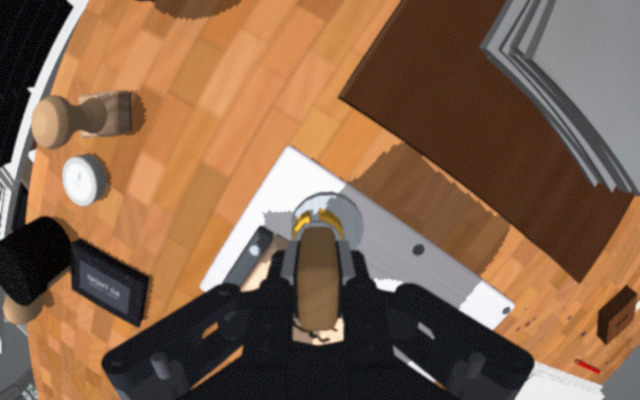

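servo_tool([
  [-0.4,0.4,0,0,0,3,10],
  [0,0,0,0,0,3,10],
  [0,0,0,0,0,0,10],
  [0,0,0,0,0,0,10],
])

```text
t: 21.4
eef_pos: [0.518, 0.1417, 0.0512]
ee_rot: [0.0, 0.888, -0.46, 0.001]
wrist_force: [5.5, -2.6, 0.4]
opening: 0.0172
```

```bash
python3 - <<'E'
from h import *
plan(.5173,.1423,.051,-.95)
E
```

```text
t 21.4 pos [0.518  0.1417 0.0512] yaw -0.955 dxyz [-0.9  0.2  0.2] rot [-0.   -0.09 -0.31] F [ 5.5 -2.6  0.4] T [-0.399 -1.136  0.025] op 17.2
```

servo_tool([
  [0,0,0,0,0,2,10],
  [0,0,0,0,0,2,10],
  [0,0,0,0,0,0,10],
  [0,0,0,0,0,0,10],
])

```text
t: 21.8
eef_pos: [0.5181, 0.1416, 0.0512]
ee_rot: [0.0, 0.871, -0.49, 0.001]
wrist_force: [5.9, -1.3, 0.6]
opening: 0.0169
```

```bash
python3 - <<'E'
from h import *
plan(.5173,.1423,.051,-1.02)
E
```

```text
t 21.8 pos [0.5181 0.1416 0.0512] yaw -1.025 dxyz [-1.   0.3  0.2] rot [-0.01 -0.1  -0.3 ] F [ 5.9 -1.3  0.6] T [-0.39  -1.213  0.058] op 16.9
```

servo_tool([
  [0.5,-0.9,0,0,0,2,10],
  [0,0,0,0,0,2,10],
  [0,0,0,0,0,0,10],
  [0,0,0,0,0,0,10],
])

```text
t: 22.2
eef_pos: [0.5182, 0.1416, 0.0512]
ee_rot: [0.001, 0.854, -0.521, -0.0]
wrist_force: [4.9, -3.4, 3.1]
opening: 0.0171
```

```bash
python3 - <<'E'
from h import *
plan(.5173,.1423,.051,-1.095)
E
```

```text
t 22.2 pos [0.5182 0.1416 0.0512] yaw -1.095 dxyz [-1.1  0.5  0.2] rot [ 0.1  -0.06  0.  ] F [ 4.9 -3.4  3.1] T [-0.633 -0.828  0.113] op 17.1
```

servo_tool([
  [0,0,0,0,0,2,10],
  [0,0,0,0,0,1,10],
  [0,0,0,0,0,0,10],
  [0,0,0,0,0,0,10],
])

```text
t: 22.6
eef_pos: [0.5183, 0.1415, 0.0512]
ee_rot: [0.001, 0.84, -0.543, 0.0]
wrist_force: [4.1, -3.2, 1.8]
opening: 0.0169
```

```bash
python3 - <<'E'
from h import *
plan(.5173,.1423,.051,-1.147)
E
```

```text
t 22.6 pos [0.5183 0.1415 0.0512] yaw -1.147 dxyz [-1.2  0.6  0.2] rot [ 0.09 -0.08  0.01] F [ 4.1 -3.2  1.8] T [-0.676 -0.867  0.152] op 16.9
```

The torque is rising (0.06, 0.11, 0.15 N m), so the cam is biting. I continue in small steps.

servo_tool([
  [0,0,0,0,0,1.5,10],
  [0,0,0,0,0,1.5,10],
  [0,0,0,0,0,0,10],
  [0,0,0,0,0,0,10],
])

```text
t: 23.0
eef_pos: [0.5184, 0.1414, 0.0512]
ee_rot: [0.001, 0.826, -0.564, 0.0]
wrist_force: [4.7, -3.4, 3.1]
opening: 0.017
```

```bash
python3 - <<'E'
from h import *
plan(.5173,.1423,.051,-1.2)
E
```

```text
t 23.0 pos [0.5184 0.1414 0.0512] yaw -1.199 dxyz [-1.2  0.7  0.2] rot [ 0.08 -0.1   0.07] F [ 4.7 -3.4  3.1] T [-0.707 -0.881  0.388] op 17.0
```

servo_tool([
  [0,0,0,0,0,1.5,10],
  [0,0,0,0,0,1.5,10],
  [0,0,0,0,0,0,10],
  [0,0,0,0,0,0,10],
])

```text
t: 23.4
eef_pos: [0.5184, 0.1413, 0.0512]
ee_rot: [0.001, 0.811, -0.585, 0.001]
wrist_force: [5.5, -3.0, 2.1]
opening: 0.0171
```

```bash
python3 - <<'E'
from h import *
plan(.5173,.1423,.051,-1.25)
c=calibration("wrist");p,d=camera("wrist"); cv2.imwrite("pics/w19.png",cv2.resize(p[150:340,220:420,::-1],None,fx=2.8,fy=2.8))
E
```

```text
t 23.4 pos [0.5184 0.1413 0.0512] yaw -1.25 dxyz [-1.3  0.7  0.2] rot [ 0.07 -0.12 -0.03] F [ 5.5 -3.   2.1] T [-0.716 -0.939  0.559] op 17.1
```

View pics/w19.png

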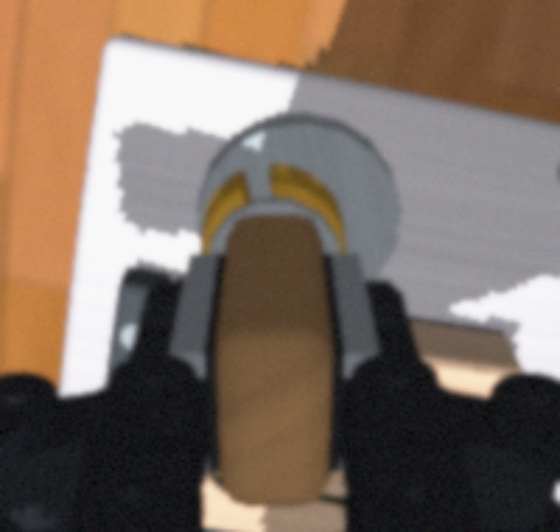

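The torque is 0.56 N m, so the cam is well bitten and I stop turning. I back the key off a few degrees within its play to unload it, then release.

servo_tool([
  [0,0,0,0,0,-2,10],
  [0,0,0,0,0,-2,10],
  [0,0,0,0,0,-1,10],
  [0,0,0,0,0,0,10],
  [0,0,0,0,0,0,10],
])

```text
t: 23.95
eef_pos: [0.5183, 0.1415, 0.0512]
ee_rot: [0.001, 0.835, -0.55, 0.0]
wrist_force: [5.1, -3.5, 2.3]
opening: 0.017
```

```bash
python3 - <<'E'
from h import *
plan(.5173,.1423,.051,-1.2)
E
```

```text
t 23.95 pos [0.5183 0.1415 0.0512] yaw -1.165 dxyz [-1.1  0.6  0.2] rot [ 0.08 -0.07  2.03] F [ 5.1 -3.5  2.3] T [-0.647 -0.852  0.084] op 17.0
```

servo_tool([
  [1,-0.6,0,0,0,0,10],
  [0,0,0,0,0,0,10],
  [0,0,0,0,0,0,10],
])

```text
t: 24.25
eef_pos: [0.5184, 0.1415, 0.0512]
ee_rot: [0.001, 0.835, -0.55, -0.001]
wrist_force: [1.8, -1.5, 5.5]
opening: 0.0167
```

```bash
python3 - <<'E'
from h import *
plan(.5173,.1423,.051,-1.165)
E
```

```text
t 24.25 pos [0.5184 0.1415 0.0512] yaw -1.165 dxyz [-1.2  0.7  0.2] rot [ 0.16  0.03 -0.02] F [ 1.8 -1.5  5.5] T [-0.432 -0.376  0.191] op 16.7
```

servo_tool([
  [0.5,-0.3,-0.5,0,0,-0.5,10],
  [0,0,0,0,0,0,10],
  [0,0,0,0,0,0,10],
  [0,0,0,0,0,0,22],
  [0,0,0,0,0,0,30],
  [0,0,0,0,0,0,45],
  [0,0,0,0,0,0,50],
  [0,0,0,0,0,0,50],
], force=20)

```text
t: 25.05
eef_pos: [0.5186, 0.1411, 0.051]
ee_rot: [0.001, 0.837, -0.547, -0.001]
wrist_force: [0.1, 0.5, 0.2]
opening: 0.0497
```

```bash
python3 - <<'E'
from h import *
plan(.5173,.1423,.051,-1.165)
p,d=camera("wrist"); cv2.imwrite("pics/w20.png",p[:,:,::-1])
E
```

```text
t 25.05 pos [0.5186 0.1411 0.051 ] yaw -1.157 dxyz [-1.6  0.8  0. ] rot [0.2  0.05 0.44] F [0.1 0.5 0.2] T [-0.022  0.015  0.059] op 49.7
```

View pics/w20.png

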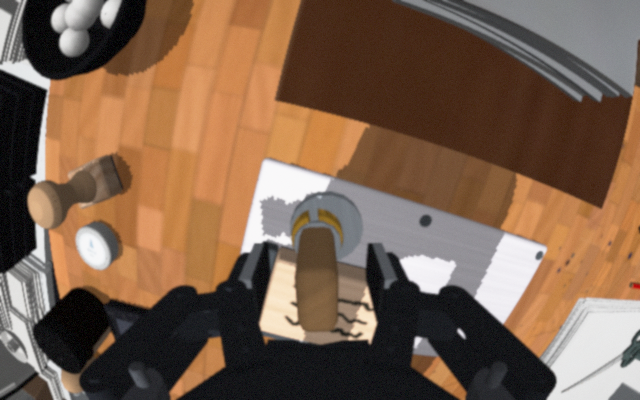

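The key is free and standing. I lift clear and check.

servo_tool([
  [0,0,-10,0,0,0,50],
  [0,0,-25,0,0,0,50],
  [0,0,-40,0,0,0,50],
  [0,0,-40,0,0,0,50],
  [0,0,-40,0,0,0,50],
  [0,30,0,0,0,0,50],
  [0,0,0,0,0,0,50],
  [0,0,0,0,0,0,50],
])

```text
t: 25.9
eef_pos: [0.4918, 0.1291, 0.2072]
ee_rot: [0.0, 0.837, -0.547, -0.0]
wrist_force: [0.2, 0.4, -1.1]
opening: 0.0504
```

```bash
python3 - <<'E'
from h import *
plan(.5173,.1423,.051,-1.165)
c=calibration("wrist");p,d=camera("wrist"); cv2.imwrite("pics/w21.png",p[:,:,::-1]);np.save("pics/w21.npy",np.array([c],dtype=object),allow_pickle=True)
p,d=camera("scene"); cv2.imwrite("pics/s21.png",cv2.resize(p[140:260,290:410,::-1],None,fx=5,fy=5,interpolation=cv2.INTER_CUBIC))
E
```

```text
t 25.9 pos [0.4918 0.1291 0.2072] yaw -1.158 dxyz [ -1.8 -28.8 156.1] rot [0.07 0.02 0.42] F [ 0.2  0.4 -1.1] T [-0.026 -0.012 -0.027] op 50.4
```

View pics/w21.png

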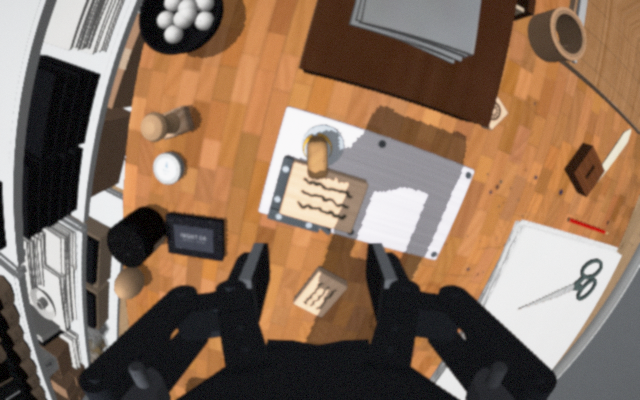

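View pics/s21.png

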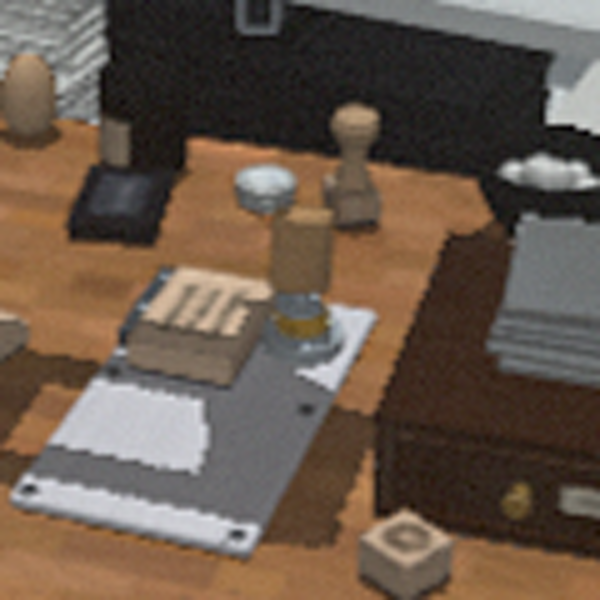

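The key stands upright in the cam and the bystanders are where they were. One enlarged check of the block against fence and stop.

```bash
python3 - <<'E'
import cv2
p=cv2.imread("pics/w21.png")
cv2.imwrite("pics/w21a.png",cv2.resize(p[100:250,250:390],None,fx=4,fy=4,interpolation=cv2.INTER_CUBIC))
E
```

```text
(no output)
```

View pics/w21a.png

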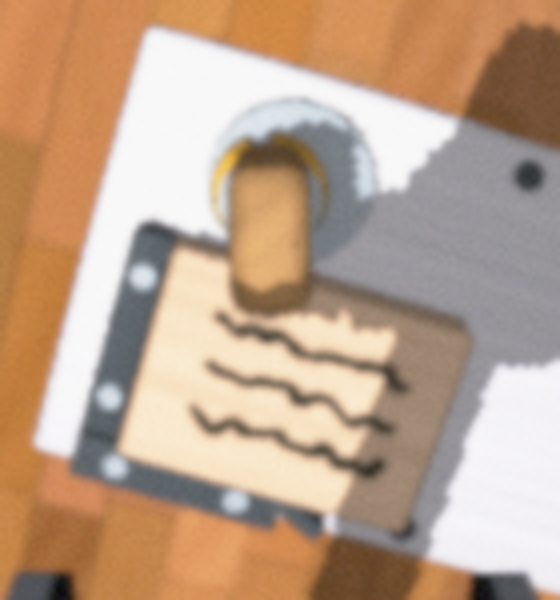

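```bash
python3 - <<'E'
from h import *
c=np.load("pics/w21.npy",allow_pickle=True)[0]
g=lambda u,v:((u+.5)/4-.5+250,(v+.5)/4-.5+100)
blk(None,c,[g(118,455),g(170,243),g(468,328),g(405,530)])
print(finish_job())
E
```

```text
block -2.9978 [0.4702 0.1148] [1.2 0.5 1.6 0.1] rel corner(frame mm) [-1. -1.] dyaw 0.0267
the job is handed in; nothing more can be done
None
```

The job is handed in at about 26 s of the 72 s allowed; no verdict was reported.

**What I did**
- **Block:** I slid the big block along the bed into the corner. On the way its front corner caught once on the fence's lead-in, with about 22 N on the wrist. I backed off, squared the block and slid it in freely.
- **Key:** I took the key from its stand and seated the blade until the flange rested on the cam head.
- **Cam:** I turned the key clockwise until the measured torque rose from about 0.06 to 0.56 N m, then backed it off within its play and released it. I lifted the gripper clear.

**Last checks**
- **Key:** it stands upright in the slot with the flange down, and the gripper is clear.
- **Bystanders:** they look unmoved; I judged this by eye only.
- **Block position:** the last picture shows the block flush against fence and end stop. The computed pose is about 1 mm off in each axis and 0.027 rad out of square, inside the limits of 4 mm and 0.04 rad. That is within the image-reading error, so the squareness margin is not fully proven.

**Not confirmed**
- **Fence force:** I could not measure it directly and inferred it only from the torque on the key.
- **Peak torque:** 0.56 N m is slightly above the 0.3 to 0.5 N m given for a well-bitten cam, so the turn may have gone a little past the ideal point.

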